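# Dump failed bushes through the guarded reject chute

### The arm

A 7-joint arm with a two-finger parallel gripper is mounted at the origin on the work surface. World frame = base frame: x ahead of the robot, y to its left, z up, the work surface at z = 0. Lengths are in m, angles in rad, forces in N, time in s.
With the tool pointing down it reaches from about 0.4 to 0.9 m from the base axis. Payload 5.6 kg.
Tool frame: the origin (TCP) lies midway between the tips of the shut fingers; the grasp point (between the pads) lies 19 mm behind it; z points along the fingers, y is the line along which they close (so a half turn about z gives the same grasp; the last joint's range is limited). The gripper opens to 92 mm and grips with 3 to 60 N. Pads are 20 mm wide; open, the fingers measure 128 mm over their backs; the gripper's body (75 mm by 189 mm) begins 69 mm behind the grasp point.
Start: joints at [-1.187, 0.468, -0.012, 1.603, 0.006, 1.071, -0.056], TCP at [0.269, 0.592, 0.215] pointing down, gripper open.
Joint ranges: [-2.53, 2.53], [-0.31, 2.02], [-1.57, 1.55], [0.28, 2.44], [-1.29, 4.43], [0.15, 1.84], [-2.92, 2.92]. Speed limits (rad/s): [2.57, 2.57, 3.14, 3.14, 3.14, 3.14, 3.14].

### API

Orientations are given as a 3x3 rotation matrix whose columns are the frame's x, y, z axes.
In Python, from station import env, effector, solver, viewer, workorder, search_frame, tip_of gives the robot as it stands. Calls block until the motion is done:
- env.reach(position, orientation): joint-space move of the TCP to a pose.
- env.movel(position, frame=None, rate=0.15): straight line of the TCP; frame=None keeps the orientation; rate is the mean speed in m/s.
- env.goto_joints(angles): joint-space move.
- effector.release() and effector.grasp(squeeze=None): open the fingers fully, or close them until they stop; squeeze is the grip in N (None keeps the last).
- env.pause(seconds).
- solver.inverse_kinematics(position, orientation): joint angles nearest the present ones, or None.
- env.sense(): the state.
- viewer.read_camera(name): name is "side" or "top"; returns (picture, depth): 384x512x3 uint8, red, green, blue; 384x512 float32, m along the optical axis (not along the pixel's ray), 0 where there is no reading.
- viewer.camera_info(name): a dict with "intrinsics" (3x3 intrinsics, pixels), "eye" and "rotation" of the camera in the world. Camera axes: x right, y up, looking along -z (the intrinsics and any distortion apply to the point x, -y, -z); pixel columns grow to the right and rows downward; lengths in m; the calibration is good to about 2 mm. A picture is of the moment at which its call begins. camera_info takes no time and is no camera call.
A pose or a line that the arm cannot do raises env.PlanningError and nothing moves.
- workorder.finish_job(): hands the job in; it is judged then, once.
Trained networks look in the newest picture that a camera, given by its name, has taken for a name from the list of things; names that differ only in an ending like _2 or _b are one class to them, and where a whole thing is asked for, a point or a joint stands for the part that bears it (a point fixed in the world has none). Each returns a list of dicts, best first, with "score" (0 to 1); they miss things now and then, are a little off and sometimes report something else, mostly with a low value. They report only what shows in the picture. A call takes as long as a camera call.
- search_frame(camera, name): "at" ([x, y, z] in m, in world coordinates, good to about 4 mm: the middle of the surface that is visible of it).
- tip_of(camera, name): "at" ([x, y, z] in m, in world coordinates, good to about 4 mm: a listed point, or the origin of a listed thing).
The state is a dict: "t": time; "joint_positions": joint angles; "joint_velocities": joint speeds; "tau": joint torques, N m; "ee_pos": TCP position; "tcp_rot": TCP orientation; "wrist_force": force on the tool from outside, world axes, zero at the start; "moment": the same for the moment, N m; "gripper_width": finger opening in m; "grasp_force": force on a finger pad.
Only numpy, scipy, OpenCV 4.12 (cv2) and the standard library are available. Lean on these libraries where they do the work, as an engineer would, in place of code of your own. Each camera call takes 0.05 s, during which the arm holds its last target. There are 200 camera calls.

### The job

Scrap the four blue bushes that failed measurement: tip them off the sample tray into the hopper of the reject chute while its gate is shut, and set the tray back down flat on the bench. Then flip the yellow safety catch right back, pull the black-ball lever all the way over towards you and keep hold of it, so that all four bushes slide through into the red bin. Finish while still holding the lever fully open, and leave the other things on the bench where they are.

Things in the scene. Friction and masses are not known exactly. Their poses are not given: they have to be found in the camera images.
- chute: Bench reject chute, fixed: grey sheet-metal hopper on a base plate, red bin at its far end. Origin on the bench under the hopper; its +x is the way pieces flow (to the bin, away from the robot), +y the side of lever and catch, z up. Hopper inside: x -87 to +35 mm, y -65 to +65 mm. A grey post (x -74 to -42, y 102 to 128, 212 mm high) carries the catch. A splash plate at x +50 mm is 226 mm high.
- hopper_mouth (a point): Centre of the hopper's open mouth, 195 mm above the bench; a flared steel collar stands 30 mm higher round the back and both sides (to chute y -88 and +88 mm, x -110 mm). Inside, a steel slide falls 28 deg to chute +x: 162 mm high at the back, 97 mm at the red flap gate that hangs across it at x +35 mm.
- bin_floor (a point): Centre of the inner floor of the red open-topped reject bin that is fixed on the chute's base plate (inside 132 mm along the chute's x, 142 mm along y, walls 48 mm above this floor). Its axes are those of the chute.
- gate_lever (a joint): Angle of the lever, one piece with the gate: 0 = gate shut (lever leans 20 deg from upright to chute +x, towards the bin); grows as the ball is pulled over to chute -x, towards the robot; stop at 0.87 rad (leans 30 deg to -x, gate open). A spring always pulls it shut: about 3 N at the ball at 0, 6 N when open. With the catch down it stops after about 0.1 rad.
- lever_ball (a point): Centre of the black ball, 32 mm in diameter, on top of the lever; moves with it. 281 mm above the bench with the gate shut. The lever swings in the plane 115 mm to the +y side of the chute's centre, parallel to chute x and z; steel stem 11 mm thick. Nothing else within 35 mm of the ball.
- lever_pivot (a point): Fixed point on the lever's hinge axis (which lies along the chute's y), in the lever's plane, 180 mm above the bench; the ball's centre is 108 mm from it.
- safety_catch (a joint): Angle of the yellow catch: 0 to 0.05 = down, a level bar pointing to chute +x whose nose stands before a pin on the lever's stem and blocks the lever; grows as it is flipped up and back over to chute -x, towards the robot; 1.57 = upright, stop at 2.3 rad (leaning well back). Stays where it is left; moves with about 1 N at the tab.
- catch_tab (a point): Centre of the thumb tab standing up from the catch bar: 22 mm long (along the bar), 12 mm thick (along chute y), 26 mm high (13 mm above and below this point; the bar, also 12 mm thick, runs on below it). Moves with the catch. Catch down: 251 mm above the bench, about 85 mm from the lever ball.
- catch_pivot (a point): Fixed point on the catch's hinge axis (along the chute's y), 232 mm above the bench, in the same plane as the lever. The tab's centre is 45 mm along the bar and 19 mm above it from here.
- tray: Loose shallow aluminium sample tray, 115 x 100 mm, walls 22 mm high on three sides, floor 3 mm thick, about 0.17 kg. Origin: underside of the pan's centre, z up; +x is the pouring edge: no wall there, the floor ramps up 7 mm (14 deg) over the last 30 mm. A straight black handle points to -x. Tipped 45 to 60 deg it empties by itself.
- tray_grip (a point): Middle of the tray's handle, which is 22 mm wide (along tray y), 16 mm high and runs along tray x from -55 to -147 mm; this point is at x -90 mm, 22 mm above the tray's underside.
- tray_pour (a point): Middle of the pouring edge of the tray, 60 mm ahead of the tray's centre, 10 mm above its underside.
- bush1_mid (a point): Centre of blue bush 1: blue-anodised aluminium, 24 mm in diameter, 20 mm high, about 20 g, slippery (friction about 0.3); starts standing in the tray.
- bush2_mid (a point): Centre of blue bush 2: blue-anodised aluminium, 24 mm in diameter, 20 mm high, about 20 g, slippery (friction about 0.3); starts standing in the tray.
- bush3_mid (a point): Centre of blue bush 3: blue-anodised aluminium, 24 mm in diameter, 20 mm high, about 20 g, slippery (friction about 0.3); starts standing in the tray.
- bush4_mid (a point): Centre of blue bush 4: blue-anodised aluminium, 24 mm in diameter, 20 mm high, about 20 g, slippery (friction about 0.3); starts standing in the tray.
- caliper: Steel caliper with black slide, 200 mm long, lying flat. Bystander; origin under its slide.
- ring_gauge: Dark steel ring gauge, 60 mm across, 20 mm high. Bystander; origin at its underside's centre.
- plug_gauge: Plug gauge with green grip, 98 mm long, 23 mm thick, lying. Bystander; origin at its underside's centre.
- v_block: Steel V-block, about 50 x 60 x 40 mm. Bystander; origin at its underside's centre.
- cleaner: White cleaner bottle with blue cap, 56 mm across, 130 mm high. Bystander; origin at its underside's centre.
- pin_cup: Empty steel cup, 72 mm across, 75 mm high. Bystander; origin at its underside's centre.
- gauge_case: Wooden gauge case, 90 x 140 x 47 mm. Bystander; origin at its underside's centre.

How it is judged:
By the outcome, as a careful person would: the job done as asked, in the order asked, and still so for the second after the job is handed in, while the arm keeps its last pose, push and grip.
It also fails if it takes over 72 s, if anything falls off the work surface, if the arm or the gripper's body presses on something with over 40 N, if the wrist force passes 120 N, or if a joint passes its speed limit or range.

## Working session

There is one attempt and no reset: what is moved stays moved. The work goes in short steps, each a Python script; the robot and the scene stay as the last script left them, time stands still between calls to the robot, and variables do not carry over. Pictures are saved under pics/ and viewed, at most 10 in all, crops included, and the job is handed in when it is done.

```bash
ls; mkdir -p pics; python3 - <<'E'
from station import env, effector, solver, viewer, workorder, search_frame, tip_of
import cv2, numpy as np
for c in("top","side"):
    p,d=viewer.read_camera(c); cv2.imwrite(f"pics/{c}0.png",p[:,:,::-1])
    i=viewer.camera_info(c); print(c,np.round(i["eye"],3),np.round(i["rotation"],2).tolist(),i["intrinsics"][0][0])
    for n in ["chute","hopper_mouth","bin_floor","lever_ball","lever_pivot","catch_tab","catch_pivot","tray","tray_grip","tray_pour","bush1_mid","caliper","ring_gauge","plug_gauge","v_block","cleaner","pin_cup","gauge_case"]:
        print(n,[(np.round(r["at"],3).tolist(),round(r["score"],2)) for r in tip_of(c,n)[:4]])
print(env.sense()["t"])
E
```

```text
pics
top [0.482 0.038 1.584] [[0.02, 1.0, -0.08], [-1.0, 0.02, 0.01], [0.01, 0.08, 1.0]] 439.75740693571186
chute [([0.504, -0.203, -0.004], 0.7), ([0.479, -0.185, 0.016], 0.62), ([0.548, 0.106, -0.001], 0.57)]
hopper_mouth [([0.529, 0.103, 0.193], 0.98), ([0.677, -0.388, 0.002], 0.47), ([0.663, 0.401, -0.001], 0.26)]
bin_floor [([0.706, 0.134, 0.01], 0.88), ([0.461, -0.281, 0.022], 0.72), ([0.476, 0.211, 0.232], 0.48)]
lever_ball [([0.677, -0.387, 0.002], 0.6), ([0.595, 0.23, 0.284], 0.56)]
lever_pivot [([0.565, 0.223, 0.18], 0.8)]
catch_tab [([0.666, 0.398, -0.0], 0.62), ([0.518, 0.222, 0.254], 0.59)]
catch_pivot [([0.471, 0.211, 0.234], 0.59)]
tray [([0.502, -0.202, -0.002], 0.93), ([0.704, 0.135, 0.01], 0.65)]
tray_grip [([0.46, -0.282, 0.025], 0.74), ([0.663, 0.4, 0.0], 0.21)]
tray_pour [([0.527, -0.147, 0.011], 0.78)]
bush1_mid [([0.501, -0.239, 0.013], 0.37)]
caliper [([0.48, -0.184, 0.013], 0.7), ([0.676, -0.387, 0.004], 0.64), ([0.529, 0.1, 0.192], 0.53)]
ring_gauge [([0.664, -0.1, 0.004], 0.65)]
plug_gauge [([0.463, -0.094, -0.002], 0.53)]
v_block [([0.504, -0.203, -0.003],
[... 662 characters left out ...]
tray [([0.5, -0.2, -0.004], 0.95), ([0.527, -0.207, 0.016], 0.21)]
tray_grip [([0.461, -0.286, 0.024], 0.83), ([0.664, -0.097, 0.002], 0.66)]
tray_pour [([0.528, -0.15, 0.007], 0.6), ([0.465, -0.214, 0.013], 0.4), ([0.483, -0.19, 0.014], 0.31)]
bush1_mid [([0.5, -0.236, 0.015], 0.5)]
caliper [([0.681, -0.388, 0.002], 0.91), ([0.528, 0.104, 0.197], 0.55)]
ring_gauge [([0.667, -0.097, -0.0], 0.67)]
plug_gauge [([0.461, -0.089, -0.0], 0.75), ([0.599, 0.23, 0.277], 0.69)]
v_block [([0.722, -0.217, 0.002], 0.64), ([0.418, 0.343, 0.0], 0.39)]
cleaner [([0.665, 0.397, 0.001], 0.79), ([0.709, 0.132, 0.01], 0.19)]
pin_cup [([0.666, 0.399, -0.001], 0.24)]
gauge_case [([0.423, 0.341, 0.001], 0.69)]
1.9
```

View pics/top0.png

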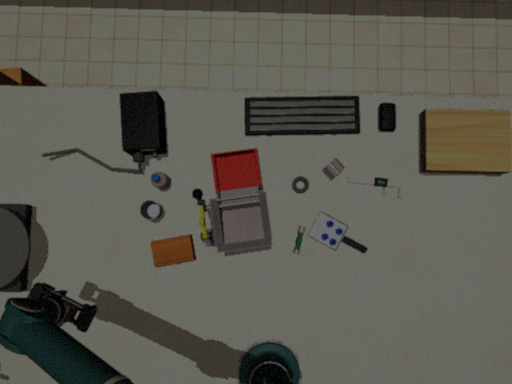

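View pics/side0.png

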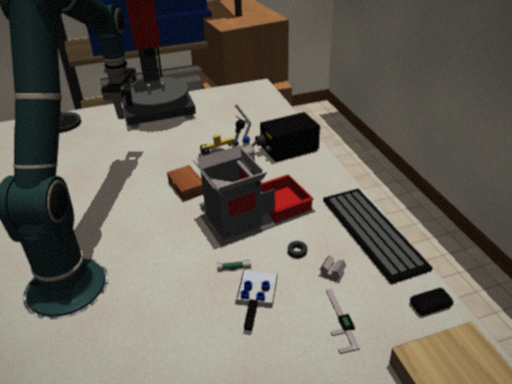

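```bash
cat > h.py <<'E'
from station import env, effector, solver, viewer, workorder, search_frame, tip_of
import numpy as np, cv2
d2=np.pi/180
def Rz(a): c,s=np.cos(a),np.sin(a); return np.array([[c,-s,0],[s,c,0],[0,0,1.]])
def Ry(a): c,s=np.cos(a),np.sin(a); return np.array([[c,0,s],[0,1,0],[-s,0,c]])
CY=9.4*d2; CO=np.array([.548,.106,0]); CR=Rz(CY)
def C(x,y,z): return CO+CR@np.array([x,y,z])
def tool(yaw,tilt,flip):   # tool z tilted from down towards heading yaw
    z=np.array([np.sin(tilt),0,-np.cos(tilt)]); y=np.array([0,flip,0.]); x=np.cross(y,z)
    return Rz(yaw)@np.column_stack([x,y,z])
TY=63.7*d2; TO=np.array([.501,-.2015,0])
GP=np.array([-.088,0,.025])
def tray(org,yaw,pitch,a,flip):   # TCP pose for tray pose (pitch: pour edge down)
    Rt=Rz(yaw)@Ry(pitch); Rl=tool(0,a,flip)
    return org+Rt@(GP+.019*Rl[:,2]), Rt@Rl
def pour(P,yaw,pitch,a,flip):
    return tray(P-Rz(yaw)@Ry(pitch)@np.array([.06,0,.010]),yaw,pitch,a,flip)
E
cat > chk.py <<'E'
from h import *
q0=np.array(env.sense()["joint_positions"])
f=lambda q:None if q is None else np.round(q,2).tolist()
IK=lambda p:solver.inverse_kinematics(*p)
for a in (25,40,50):
  for fl in (1,-1):
    g=IK(tray(TO,TY,0,a*d2,fl)); print("grasp",a,fl,f(g))
    for dy,P in ((0,C(-50,0,250)/1 if 0 else C(-.05,0,.245)),(30,C(-.045,-.02,.245)),(60,C(-.035,-.03,.245)),(90,C(-.026,-.035,.245))):
      qs=[IK(pour(P+[0,0,.02*(p==0)],CY+dy*d2,p*d2,a*d2,fl)) for p in (0,20,40,58)]
      if all(q is not None for q in qs): print("  pour",a,fl,dy,f(qs[0]),f(qs[-1]))
      else: print("  pour",a,fl,dy,[q is not None for q in qs])
for fl in (1,-1):
  for t in (0,30,45,60): 
    for th in (0,1.1,2.3):
      an=.3994+th; p=C(-.0545+.0488*np.cos(an),.115,.232+.0488*np.sin(an)); R=tool(CY,t*d2,fl); q=IK((p+.01*R[:,2],R)); print("catch",fl,t,th,f(q))
  for t,th in ((-20,0),(0,0),(0,.87),(20,.87)):
    an=20*d2-th; p=C(.034+.108*np.sin(an),.115,.18+.108*np.cos(an)); R=tool(CY,t*d2,fl); print("lever",fl,t,th,f(IK((p+.019*R[:,2],R))))
E
python3 chk.py
```

```text
grasp 25 1 [0.07, 0.89, 0.88, 1.97, -1.2, 1.19, -1.93]
  pour 25 1 0 [False, True, True, True]
  pour 25 1 30 [-0.49, -0.28, 0.61, 2.35, -0.23, 0.73, 2.53] [-0.33, 0.31, 0.04, 1.61, 0.21, 1.75, 1.95]
  pour 25 1 60 [-0.81, 0.3, 1.39, 2.08, -0.77, 1.24, -2.56] [-0.32, 0.27, -0.04, 1.67, 0.43, 1.61, 2.35]
  pour 25 1 90 [-0.57, 0.75, 1.35, 1.74, -0.95, 1.69, -2.0] [-0.29, 0.2, -0.11, 1.76, 0.59, 1.37, 2.73]
grasp 25 -1 [0.11, 0.86, 0.83, 1.97, -1.17, 1.15, 1.19]
  pour 25 -1 0 [False, True, True, True]
  pour 25 -1 30 [-0.51, -0.28, 0.62, 2.35, -0.22, 0.73, -0.62] [-0.82, 0.35, 0.68, 1.64, 0.09, 1.72, -1.0]
  pour 25 -1 60 [-0.41, 0.13, 0.84, 2.07, -0.61, 1.1, 0.39] [-0.88, 0.29, 0.67, 1.7, 0.3, 1.53, -0.63]
  pour 25 -1 90 [-0.29, 0.46, 0.79, 1.73, -0.67, 1.43, 0.87] [-0.96, 0.2, 0.68, 1.8, 0.46, 1.29, -0.28]
grasp 40 1 [0.35, 0.89, 0.66, 1.9, -1.19, 1.32, -1.87]
  pour 40 1 0 [False, False, True, True]
  pour 40 1 30 [1.55, -0.21, -0.96, 2.39, -1.09, 0.98, -2.75] [-0.36, 0.17, 0.14, 1.72, 0.12, 1.54, 2.01]
  pour 40 1 60 [-0.57, 0.48, 1.37, 2.11, -1.06, 1.53, -2.24] [-0.31, 0.17, 0.0
[... 2074 characters left out ...]
tch -1 0 1.1 [-1.0, 0.2, 0.61, 1.88, -0.13, 1.1, -1.75]
catch -1 0 2.3 [-1.04, 0.14, 0.59, 2.01, -0.09, 1.02, -1.82]
catch -1 30 0 [-0.84, 0.07, 0.28, 2.19, 0.43, 0.44, -2.31]
catch -1 30 1.1 [-0.74, -0.05, 0.13, 2.22, 0.46, 0.53, -2.37]
catch -1 30 2.3 [-0.7, -0.09, 0.03, 2.33, 0.55, 0.49, -2.52]
catch -1 45 0 [-1.69, 0.01, 1.1, 2.4, 1.57, 0.29, 2.83]
catch -1 45 1.1 None
catch -1 45 2.3 None
catch -1 60 0 None
catch -1 60 1.1 None
catch -1 60 2.3 None
lever -1 -20 0 [-0.77, 0.68, 0.66, 1.33, -0.39, 1.62, -1.51]
lever -1 0 0 [-0.87, 0.45, 0.63, 1.6, -0.28, 1.17, -1.59]
lever -1 0 0.87 [-0.97, 0.29, 0.62, 1.83, -0.19, 1.08, -1.69]
lever -1 20 0.87 [-0.99, 0.09, 0.49, 2.07, 0.12, 0.66, -1.99]
```

```bash
cat > s1.py <<'E'
from h import *
a,fl=40*d2,-1
p,R=tray(TO,TY,0,a,fl)
s=env.sense(); e=np.array(s["ee_pos"])
env.movel(e+[0,0,.23],rate=.4)
env.reach(p-.12*R[:,2]+[0,0,.2],R); print("t",env.sense()["t"])
env.movel(p-.06*R[:,2],rate=.4)
env.movel(p,rate=.12)
s=env.sense(); print(np.round(np.array(s["ee_pos"])-p,4),s["wrist_force"])
effector.grasp(55)
s=env.sense(); print(s["t"],s["gripper_width"],s["grasp_force"],np.round(s["wrist_force"],1))
env.movel(p+[0,0,.03],rate=.1)
pic,_=viewer.read_camera("side"); cv2.imwrite("pics/lift.png",cv2.resize(pic[220:360,160:340,::-1],None,fx=4,fy=4))
for c in("top","side"):
  if c=="top": viewer.read_camera(c)
  for n in("tray_pour","tray_grip"): print(n,[np.round(r["at"],3).tolist() for r in tip_of(c,n)[:2]])
print(env.sense()["t"],np.round(env.sense()["wrist_force"],1))
E
python3 s1.py
```

```text
t 5.9917
[ 0.0003 -0.0008  0.0009] [ 0.58657194 -0.38145227  0.51632318]
8.475 0.021741165096227196 54.924620389938354 [0.4 0.5 0.9]
tray_pour [[0.527, -0.147, 0.039], [0.481, -0.186, 0.045]]
tray_grip [[0.458, -0.282, 0.055], [0.665, -0.1, 0.003]]
tray_pour [[0.526, -0.149, 0.037]]
tray_grip []
9.225 [-0.1  0.2 -3.2]
```

View pics/lift.png

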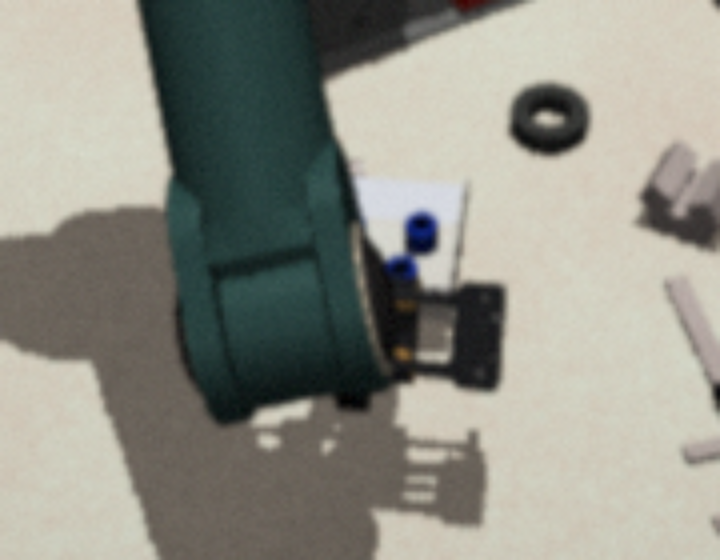

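```bash
cat > s2.py <<'E'
from h import *
a,fl=40*d2,-1; Y=CY+60*d2; P=C(-.035,-.035,.265)
p,R=tray(TO,TY,0,a,fl)
env.movel(p+[0,0,.265],rate=.2)
q,R2=pour(P,Y,0,a,fl)
env.movel(q,R2,rate=.2)
print(env.sense()["t"])
for pt in (12,24,34,44,54,60):
    env.movel(*pour(P-[0,0,.02*pt/60],Y,pt*d2,a,fl),rate=.1)
env.pause(.6)
pic,_=viewer.read_camera("side"); cv2.imwrite("pics/pour.png",cv2.resize(pic[60:260,120:340,::-1],None,fx=3,fy=3))
print([np.round(r["at"],3).tolist()+[round(r["score"],2)] for r in search_frame("side","bush1_mid")])
viewer.read_camera("top")
print([np.round(r["at"],3).tolist()+[round(r["score"],2)] for r in search_frame("top","bush1_mid")])
print([np.round(r["at"],3).tolist()+[round(r["score"],2)] for r in tip_of("side","tray_pour")])
s=env.sense();print(s["t"],np.round(s["wrist_force"],1),np.round(P,3),s["gripper_width"])
E
python3 s2.py
```

```text
11.7417
[]
[]
[[0.518, 0.064, 0.241, 0.62], [0.565, 0.225, 0.183, 0.32], [0.522, 0.223, 0.254, 0.22]]
14.8667 [-0.2 -0.7 -2.1] [0.519 0.066 0.265] 0.02181754089328078
```

View pics/pour.png

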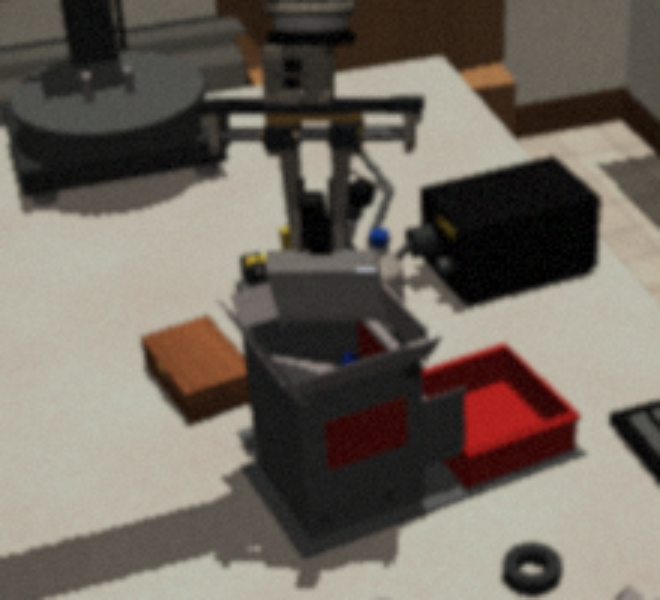

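```bash
cat > s3.py <<'E'
from h import *
a,fl=40*d2,-1; Y=CY+60*d2; P=C(-.035,-.035,.265)
for pt in (40,20,0):
    env.movel(*pour(P+[0,0,.01],Y,pt*d2,a,fl),rate=.2)
p,R=tray(TO,TY,0,a,fl)
env.movel(p+[0,0,.265],R,rate=.25)
pic,_=viewer.read_camera("top"); cv2.imwrite("pics/hop.png",cv2.resize(pic[120:270,180:380,::-1],None,fx=4,fy=4,interpolation=cv2.INTER_CUBIC))
print([np.round(r["at"],3).tolist()+[round(r["score"],2)] for r in search_frame("top","bush1_mid")])
s=env.sense();print(s["t"],np.round(s["wrist_force"],1))
E
python3 s3.py
```

```text
[[0.56, 0.435, 0.036, 0.6], [0.571, 0.066, 0.128, 0.36]]
17.8167 [ 0.2 -0.3 -1.3]
```

View pics/hop.png

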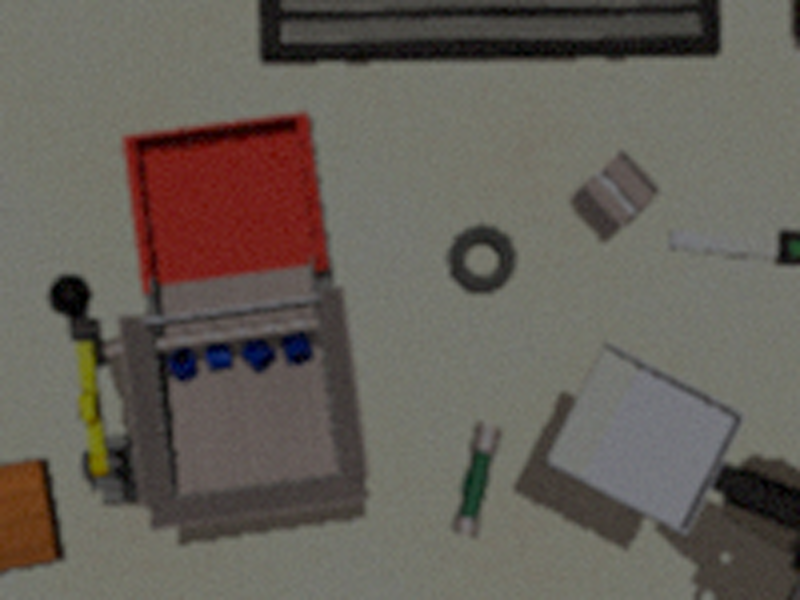

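```bash
cat > s4.py <<'E'
from h import *
a,fl=40*d2,-1
p,R=tray(TO,TY,0,a,fl)
env.movel(p+[0,0,.03],R,rate=.25)
env.movel(p+[0,0,.0005],R,rate=.06)
print(np.round(env.sense()["wrist_force"],1))
effector.release()
env.movel(p-.09*R[:,2],rate=.25)
env.movel(p-.12*R[:,2]+[0,0,.3],rate=.4)
T=tool(CY,20*d2,1)
def tab(th):
    an=.3994+th; return C(-.0545+.0488*np.cos(an),.115,.232+.0488*np.sin(an))+.01*T[:,2]
env.reach(tab(0)+[0,0,.12],T)
for c in("top","side"):
  viewer.read_camera(c)
  for n in("tray","tray_pour","tray_grip","catch_tab","lever_ball"): print(c,n,[np.round(r["at"],3).tolist()+[round(r["score"],2)] for r in tip_of(c,n)[:2]])
print(env.sense()["t"], tab(0)-.01*T[:,2])
E
python3 s4.py
```

```text
[ 0.8 -0.2 -1.7]
top tray [[0.502, -0.203, -0.004, 0.77]]
top tray_pour [[0.528, -0.147, 0.01, 0.87]]
top tray_grip [[0.463, -0.28, 0.023, 0.75]]
top catch_tab [[0.664, -0.099, 0.005, 0.63], [0.519, 0.221, 0.253, 0.52]]
top lever_ball [[0.471, 0.212, 0.236, 0.69], [0.546, 0.105, 0.001, 0.65]]
side tray [[0.5, -0.201, -0.001, 0.67]]
side tray_pour [[0.526, -0.15, 0.008, 0.79], [0.499, -0.2, -0.004, 0.59]]
side tray_grip [[0.463, -0.286, 0.026, 0.6], [0.666, -0.099, -0.001, 0.23]]
side catch_tab [[0.521, 0.221, 0.257, 0.55], [0.42, 0.342, -0.0, 0.41]]
side lever_ball [[0.6, 0.23, 0.279, 0.86], [0.561, 0.157, 0.117, 0.41]]
24.7917 [0.5198048  0.21789753 0.25097664]
```

```bash
cat > s5.py <<'E'
from h import *
T=tool(CY,20*d2,1)
def tab(th):
    an=.3994+th; return C(-.0545+.0488*np.cos(an),.117,.232+.0488*np.sin(an))+.01*T[:,2]
env.movel(tab(0)+[0,0,.03],rate=.25)
env.movel(tab(0),rate=.08)
print(np.round(env.sense()["wrist_force"],1))
effector.grasp(8)
s=env.sense();print(s["t"],s["gripper_width"],np.round(s["wrist_force"],1))
for th in np.linspace(0,2.32,9)[1:]:
    env.movel(tab(th),rate=.1); s=env.sense(); print(round(th,2),round(s["gripper_width"],4),np.round(s["wrist_force"],1))
pic,_=viewer.read_camera("side"); cv2.imwrite("pics/catch.png",cv2.resize(pic[80:220,150:320,::-1],None,fx=4,fy=4))
print(tab(2.3)-.01*T[:,2],[np.round(r["at"],3).tolist()+[round(r["score"],2)] for r in tip_of("side","catch_tab")],env.sense()["t"])
E
python3 s5.py
```

```text
[-0.   0.5  0.2]
27.0083 0.011720543003908894 [ 0.2 -3.4  0.4]
0.29 0.0118 [-1.  -5.   1.1]
0.58 0.0119 [-0.4 -4.6  0.3]
0.87 0.0117 [-0.4 -5.9  1.5]
1.16 0.012 [-1.5 -6.   1.8]
1.45 0.0124 [-2.4 -6.   3.4]
1.74 0.012 [-2.  -5.7  2.9]
2.03 0.0117 [-2.9 -5.8  0.3]
2.32 0.012 [-0.1 -5.2 -2.3]
[0.43160873 0.20532399 0.25288261] [[0.439, 0.209, 0.264, 0.53], [0.725, -0.214, -0.001, 0.15]] 29.4417
```

View pics/catch.png

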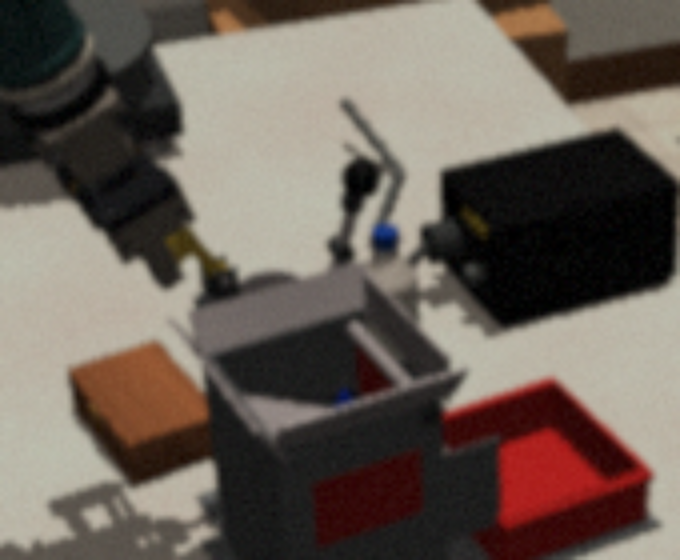

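```bash
cat > s6.py <<'E'
from h import *
T=tool(CY,20*d2,1)
def tab(th):
    an=.3994+th; return C(-.0545+.0488*np.cos(an),.1155,.232+.0488*np.sin(an))+.01*T[:,2]
for th in (2.38,2.45):
    env.movel(tab(th),rate=.05); s=env.sense(); print(th,round(s["gripper_width"],4),np.round(s["wrist_force"],1))
effector.release()
e=np.array(env.sense()["ee_pos"])
env.movel(e-.12*T[:,2],rate=.25)
for c in("side","top"):
  viewer.read_camera(c)
  print([np.round(r["at"],3).tolist()+[round(r["score"],2)] for r in tip_of(c,"catch_tab")],[np.round(r["at"],3).tolist()+[round(r["score"],2)] for r in tip_of(c,"lever_ball")],[np.round(r["at"],3).tolist()+[round(r["score"],2)] for r in tip_of(c,"catch_pivot")])
pic,_=viewer.read_camera("side"); cv2.imwrite("pics/catch2.png",cv2.resize(pic[100:200,170:290,::-1],None,fx=6,fy=6,interpolation=cv2.INTER_CUBIC))
print(env.sense()["t"])
E
python3 s6.py
```

```text
2.38 0.0121 [-3.2 -1.9  1.3]
2.45 0.012 [-3.  -1.   0.9]
[[0.434, 0.206, 0.261, 0.66]] [[0.598, 0.232, 0.278, 0.63]] [[0.478, 0.209, 0.232, 0.67], [0.562, 0.221, 0.18, 0.37]]
[[0.43, 0.207, 0.264, 0.5]] [[0.598, 0.229, 0.282, 0.73], [0.548, 0.103, 0.001, 0.65], [0.472, 0.211, 0.233, 0.54]] [[0.472, 0.211, 0.234, 0.8], [0.662, -0.101, 0.002, 0.5]]
32.2583
```

View pics/catch2.png

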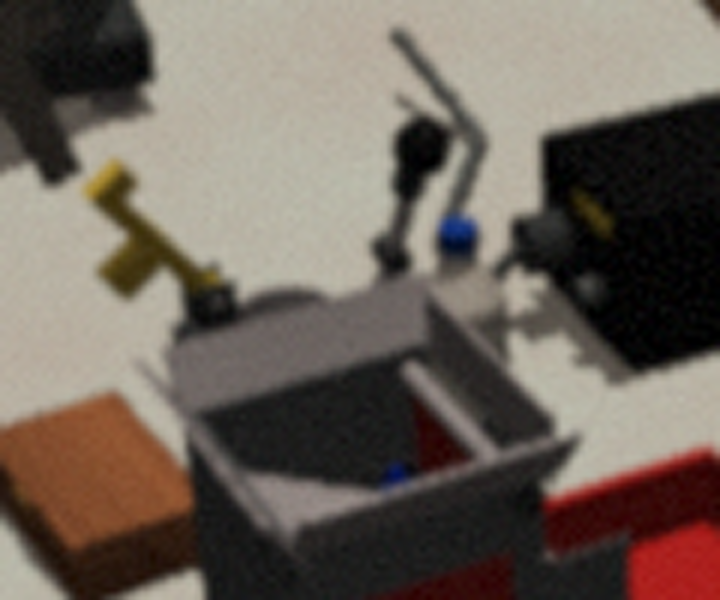

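```bash
cat > s7.py <<'E'
from h import *
T=tool(CY,0,1)
effector.grasp(20)
env.movel(C(-.045,.1155,.36),T,rate=.3)
env.movel(C(-.045,.1155,.277),rate=.2)
F0=np.array(env.sense()["wrist_force"]); print(np.round(F0,1))
for x in np.arange(-.055,-.0871,-.004):
    env.movel(C(x,.1155,.277),rate=.06); s=env.sense(); dF=s["wrist_force"]-F0
    print(round(x,3),np.round(dF,1))
    if np.linalg.norm(dF)>7: break
env.movel(C(-.045,.1155,.29),rate=.2)
env.movel(C(-.03,.1155,.38),rate=.3)
effector.release()
for c in("side","top"):
  viewer.read_camera(c)
  print([np.round(r["at"],3).tolist()+[round(r["score"],2)] for r in tip_of(c,"catch_tab")])
print(env.sense()["t"])
E
python3 s7.py
```

```text
[ 0.6 -0.3  0.3]
-0.055 [-0.5  0.7 -0.5]
-0.059 [ 0.2 -0.1 -0.2]
-0.063 [-0.3  0.3  0.5]
-0.067 [-0.2  0.6  0.5]
-0.071 [-0.9 -0.4 -0.4]
-0.075 [-0.3 -0.1 -0.1]
-0.079 [2.8 0.8 0.6]
-0.083 [7.5 0.9 0.3]
[[0.476, 0.212, 0.232, 0.6], [0.43, 0.206, 0.258, 0.58]]
[[0.431, 0.211, 0.255, 0.56]]
39.1417
```

```bash
cat > s8.py <<'E'
from h import *
def ball(th):
    an=20*d2-th; T=tool(CY,(-15+35*th/.87)*d2,1)
    return C(.0345+.108*np.sin(an),.1155,.18+.108*np.cos(an))+.017*T[:,2],T
p,T=ball(0)
env.movel(p+[0,0,.08],T,rate=.25)
env.movel(p,rate=.12)
effector.grasp(40)
s=env.sense();print(s["t"],s["gripper_width"],np.round(s["wrist_force"],1))
for th in (.15,.3,.45,.6,.75,.87,.89):
    env.movel(*ball(th),rate=.1); s=env.sense(); print(th,round(s["gripper_width"],4),np.round(s["wrist_force"],1))
env.pause(1.)
pic,_=viewer.read_camera("side"); cv2.imwrite("pics/lev.png",cv2.resize(pic[70:250,150:330,::-1],None,fx=3.3,fy=3.3,interpolation=cv2.INTER_CUBIC))
print([np.round(r["at"],3).tolist()+[round(r["score"],2)] for r in tip_of("side","lever_ball")],[np.round(r["at"],3).tolist()+[round(r["score"],2)] for r in tip_of("side","bush1_mid")])
pic,_=viewer.read_camera("top"); cv2.imwrite("pics/lev2.png",cv2.resize(pic[130:270,180:300,::-1],None,fx=4,fy=4,interpolation=cv2.INTER_CUBIC))
s=env.sense();print(s["t"],np.round(s["wrist_force"],1),ball(.87)[0]-.017*ball(.87)[1][:,2])
E
python3 s8.py
```

```text
41.4917 0.030214841751534365 [ 0.2 -0.2 -0.1]
0.15 0.0304 [ 3.   0.7 -4.8]
0.3 0.03 [ 3.7  1.4 -5.3]
0.45 0.0306 [ 6.1  1.4 -4.3]
0.6 0.03 [ 7.3  1.9 -4.2]
0.75 0.0303 [ 8.1  3.2 -3.7]
0.87 0.0302 [ 8.5  3.  -0.8]
0.89 0.03 [6.  3.1 2.1]
[[0.513, 0.22, 0.275, 0.58]] []
44.6667 [6.4 3.4 1.2] [0.51014376 0.21680496 0.2736743 ]
```

View pics/lev.png

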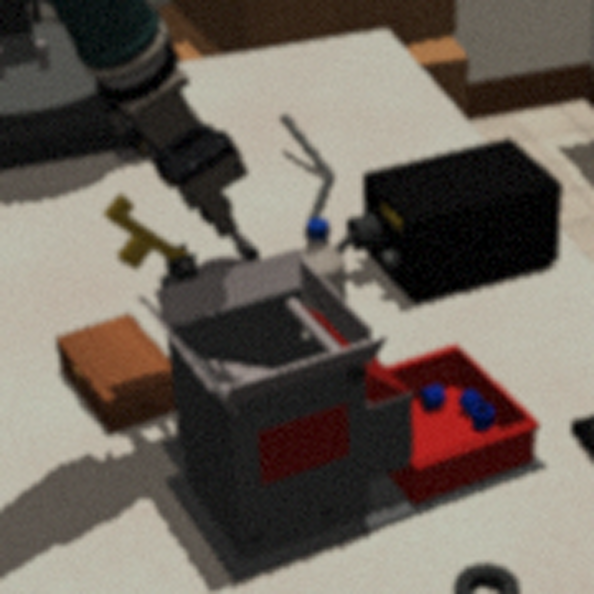

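View pics/lev2.png

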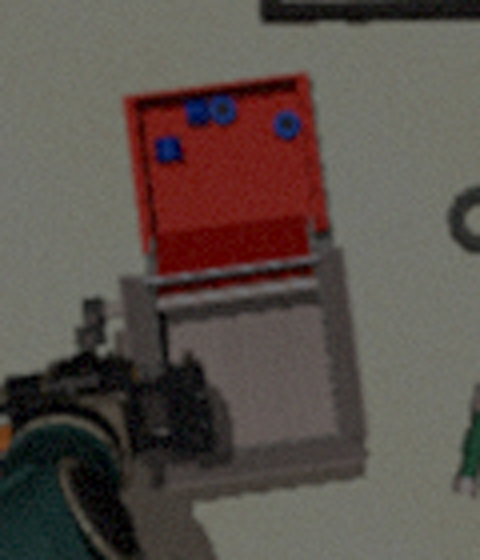

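```bash
cat > s9.py <<'E'
from h import *
an0=20*d2-.89
T=tool(CY,(-15+35*.89/.87)*d2,1)
for th in (.91,.93,.95,.97):
    an=20*d2-th
    env.movel(C(.0345+.108*np.sin(an),.1155,.18+.108*np.cos(an))+.017*T[:,2],T,rate=.03)
    env.pause(.1); s=env.sense(); F=CR.T@np.array(s["wrist_force"]); print(th,round(s["gripper_width"],4),np.round(F,1))
    if F[0]>14: break
env.pause(.3); s=env.sense(); print(s["t"],np.round(s["ee_pos"],4))
viewer.read_camera("side"); print([np.round(r["at"],3).tolist()+[round(r["score"],2)] for r in tip_of("side","lever_ball")])
E
python3 s9.py
```

```text
0.91 0.0301 [6.9 2.6 1.5]
0.93 0.03 [6.3 0.8 2.9]
0.95 0.0303 [10.1  1.7  2.9]
0.97 0.0304 [15.   0.5  3.6]
46.3667 [0.5143 0.2179 0.2569]
[[0.512, 0.218, 0.272, 0.78]]
```

```bash
python3 -c "
from station import workorder
print(workorder.finish_job())"
```

```text
the job is handed in; nothing more can be done
None
```

I handed the job in at about 46 s of the 72 s limit: all four bushes are in the red bin, the tray is back flat on the bench, and the catch is flipped back to its stop. The gripper is still holding the lever against its open stop.

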